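# Seat the amplifier card and unlock the power toggle of a gauging console

## Task

The amplifier card just put into the gauging console still stands proud in its slot with both orange ejector levers splayed: swing both levers fully in so that the card is drawn all the way home. Then power the console up: its red toggle is a locking one, so pull the bat outward, flip it up to ON (the green mark) and let it drop back into its lock. Do not switch on before the card is home, and leave the loose things on the bench where they are.

Things in the scene. Friction and masses are not known exactly. Their poses are not given: they have to be found in the camera images.
- console: gauging console, fixed on the bench: grey box 285 mm deep (x), 260 wide (y), 220 high. Origin: centre of its underside (the box spans x -140 to +145 mm). x points away from its operator, y to the operator's left, z up; it stands turned, facing the robot's left. Its front is a control desk rising at 33 degrees from 30 mm high at x = -140 mm to 108 mm at the upright readout face at x = -20 mm. Knob and keys on the desk are fixed, up to 17 mm high
- visor_edge (a point): middle of the front edge of the console's white top plate, on its upper side, at console (-70, 0, 220) mm; frame parallel to the console's. The plate, 8 mm thick and as wide as the console, juts out from the readout face to here as a glare visor and overhangs the toggle's foot, so a vertical gripper does not fit there
- bay (a point): middle of the loose card's slot on the console's top, at console (60, 0, 220) mm; frame parallel to the console's. Cards are 112 mm long along y. Neighbour cards at x = 0 and 120 mm carry the same orange levers, fixed and closed; flat covers lie between. Two aluminium rails along x at y = +-64 to +-81 mm stand 8 mm above the top
- card (a joint): how far the middle of the amplifier card stands proud of its seat, m: 0 fully home, 0.005 to 0.007 at the start. The card also rocks a few mm end to end, as each lever draws down its own end. About 5 N of friction in its guides; it stays where it is left
- lever_left (a joint): the loose card's left ejector lever, rad: 0 closed (upright on the card), up to 0.70 splayed towards console +y. Swings in the console's y-z plane about a pivot at console (60, 56, 222) mm, plus what the card is proud. Orange handle 18 mm wide (x), 8 thick, end 38 mm from the pivot. Closing it draws that end of the card down. Stays where left; 3 to 8 N on the handle's outer side closes it
- lever_right (a joint): the loose card's right ejector lever, mirror image of the left: pivot at console (60, -56, 222) mm, splays towards console -y, 0 closed, up to 0.70 rad open
- lever_left_tip (a point): middle of the free end of the left lever's handle; its z axis points along the handle away from the pivot
- lever_right_tip (a point): middle of the free end of the right lever's handle; its z axis points along the handle away from the pivot
- card_end_left (a point): left end of the card's white faceplate, on its underside below the left lever's pivot: 220 mm above the bench when home
- card_end_right (a point): right end of the card's white faceplate, on its underside below the right lever's pivot: 220 mm above the bench when home
- power (a joint): flip angle of the red power toggle, rad: 0 OFF (bat leaning down the desk, 46 degrees from vertical towards the operator), 0.454 ON (up the desk, 20 degrees from vertical). It swings about the console's y axis through bat_pivot, with light friction. Locked at both ends, with 3 degrees of play: it leaves OFF or ON only while the bat is pulled out by more than 5 mm, and drops back in only within 2 degrees of an end
- power_pull (a joint): how far the bat is pulled out along its own axis, m: 0 dropped in (locked), stop at 0.009. A spring draws it back in: about 4 N at 0, 7 N at the stop
- bat_grip (a point): middle of the bat's gripping length, 30 mm from bat_pivot when dropped in; z axis along the bat, outward. The bat is a red round sleeve 13 mm in diameter, from 20 mm below this point to 11 mm beyond it, standing on the desk 62 mm left of the console's middle on a black plate with a green mark at its ON end and a white one at its OFF end. Nothing else stands within 45 mm beside it
- bat_pivot (a point): fixed point about which the bat swings, 6 mm above the desk's surface, at console (-63, 62, 87) mm; frame parallel to the console's
- shaft: loose bystander: turned steel shaft, 28 mm diameter, 130 mm tall, standing on end behind the console; origin at the centre of its foot
- ring_gauge: loose bystander: dark steel ring, 64 mm outside diameter, 18 mm high, lying flat behind the console; origin at the centre of its underside
- screwdriver: loose bystander: blue-handled screwdriver, 170 mm long, 26 mm thick, lying in front of the console; origin under its middle, x axis along it towards the blade
- blank_cover: loose bystander: bare aluminium slot cover, 29 x 124 x 4 mm, lying on the right of the bench; origin at the centre of its underside
- caliper: loose bystander: digital caliper, 200 mm long, 12 mm high, lying on the right of the bench; origin under its middle
- marker: loose bystander: white marker with blue cap, 21 mm diameter, 130 mm tall, standing upright on the left of the bench; origin at the centre of its foot
- screw_dish: loose bystander: steel dish, 70 mm diameter, 22 mm high, in front of the console; origin at the centre of its underside

How it is judged (in metres and radians):
On the way, in this order (a step that is already met when the one before it is completed fails the run):
1. both levers are closed and the card is home at both ends, with the power still off (value of joint each of lever_left, lever_right below 0.12 rad and z of each of card_end_left, card_end_right in the frame of console below 0.2225 m and value of joint power below 0.1 rad), for 0.2 s.
2. the toggle bat is pulled out of its lock while still at OFF (value of joint power_pull above 0.004 m and value of joint power below 0.1 rad), for 0.1 s.
At the end, for the whole second after the job is handed in: Both ejector levers within 0.12 rad of closed, both ends of the card within 2.5 mm of fully home, the toggle at ON (past 0.38 rad of 0.454) and its bat dropped back into the lock (pulled out by less than 2 mm), at rest (value of joint each of lever_left, lever_right below 0.12 rad and z of each of card_end_left, card_end_right in the frame of console below 0.2225 m and value of joint power above 0.38 rad and value of joint power_pull below 0.002 m and velocity of joint power between -0.1 and 0.1 rad/s); the robot touches nothing.
It fails at once if the power is switched on while the card is not home (value of joint power above 0.22 rad and not (value of joint each of lever_left, lever_right below 0.12 rad and z of each of card_end_left, card_end_right in the frame of console below 0.2225 m)).
It fails at once if a loose thing on the bench is disturbed (moved by more than 15 mm) (distance of any of shaft, ring_gauge, screwdriver, blank_cover, caliper, marker, screw_dish from where it was at the start of the episode above 0.015 m).
It also fails if it takes over 58 s, if anything falls off the work surface, if the arm or the gripper's body presses on something with over 40 N, if the wrist force passes 120 N, or if a joint passes its speed limit or range.

## Robot

A 7-joint arm with a two-finger parallel gripper is mounted at the origin on the work surface. World frame = base frame: x ahead of the robot, y to its left, z up, the work surface at z = 0. Lengths are in m, angles in degrees, forces in N, time in s.
With the tool pointing down it reaches from about 0.425 to 0.875 m from the base axis. Payload 4.7 kg.
Tool frame: the origin (TCP) lies at the very end of the fingers, on their centre line; the grasp point (between the pads) lies 19 mm behind it; z points along the fingers, y is the direction in which the jaws open and shut (so a half turn about z gives the same grasp; the last joint's range is limited). The gripper opens to 87 mm and grips with 3 to 60 N. Pads are 19 mm wide; open, the fingers measure 117 mm over their backs; the gripper's body (75 mm by 190 mm) begins 51 mm behind the grasp point.
Start: joints at [74.49, 18.392, -4.016, 83.108, 1.295, 78.541, -3.26], TCP at [0.183, -0.624, 0.223] pointing down, gripper open.
Joint ranges: [-163.93, 163.93], [-17.29, 119.83], [-79.2, 71.16], [3.27, 140.29], [-89.18, 269.18], [5.43, 117.66], [-154.24, 154.24]. Speed limits (degrees/s): [147.25, 147.25, 180, 180, 180, 180, 180].

## Interface

Orientations are given as [roll, pitch, yaw] about the fixed x, y, z axes, in that order (R = Rz(yaw) Ry(pitch) Rx(roll)).
In Python, from cell import monitor, imaging, ticket, spot_in, pinpoint gives the robot as it stands.
- The arm moves only by the tool servo_tool, never from a script. Its argument "targets" is a list of rows, each a list of 5 numbers: the opening in per cent of the stroke, from 0 (shut) to 100 (fully open), then the shift along the tool's x, y, z in m, then the turn about the tool's z in rad. In form: [[grip, dx, dy, dz, turn], ...]. A call has 1 to 5 rows; each row is the pose to reach, as a shift and turn from the pose commanded when the call began, along the tool's axes at that moment; what a row does not reach only later rows make up. A row lasts 1/8 s, in which the tool goes at most 62.5 mm and 10.7 degrees, less where a joint would pass 70% of its speed; a pose out of reach is approached as far as the arm can. A call with a gripper value outside its range is refused whole. The fingers move at their own pace and stop on an object; "grip_force" is the grip in N (left out, the last holds). Time passes only in rows, so rows that repeat a pose let the fingers close. It gives the time, the measured TCP pose, the force and the opening at its end, in the units of the state.
- monitor.get_obs(): the state, without advancing time (a new reading comes with each control period).
- imaging.read_camera(name): name is "side" or "top" or "wrist"; returns a dict with "frame" (480x640x3 uint8, blue, green, red), "depth" (480x640 float32, m along the optical axis (not along the pixel's ray), 0 where there is no reading), "K" (3x3 intrinsics, pixels), "world_from_camera" (4x4, takes a point from camera to world coordinates). Camera axes: x right, y down, z forward; pixel columns grow to the right and rows downward; lengths in m; the calibration is good to about 2 mm. A picture is of the moment at which its call begins.
- ticket.sign_off(): hands the job in, once; it reports no verdict.
Trained networks look in the newest picture that a camera, given by its name, has taken for a name from the list of things; names that differ only in an ending like _2 or _b are one class to them, and where a whole thing is asked for, a point or a joint stands for the part that bears it (a point fixed in the world has none). Each returns a list of dicts, best first, with "confidence" (0 to 1); they miss things now and then, are a little off and sometimes report something else, mostly with a low value. They report only what shows in the picture. A call takes as long as a camera call.
- spot_in(camera, label): "at" ([column, row] in pixels, amid what is visible of it).
- pinpoint(camera, label): "at" ([column, row] in pixels: a listed point, or the origin of a listed thing).
The state is a dict: "time_s": time; "qpos": joint angles; "joint_velocities": joint speeds; "effort": joint torques, N m; "tool_pos": TCP position; "tool_rot": TCP orientation; "force": force on the tool from outside, world axes, zero at the start; "wrist_torque": the same for the moment, N m; "grip_width": finger opening in m.
Only numpy, scipy, OpenCV 4.12 (cv2) and the standard library are available. Lean on these libraries where they do the work, as an engineer would, in place of code of your own. Each camera call takes 0.05 s, during which the arm holds its last target.

## Working session

There is one attempt and no reset: what is moved stays moved. The work goes in short steps, Python scripts to look and compute and a tool call to move; the robot and the scene stay as the last step left them, time stands still between calls to the robot, and variables do not carry over. Pictures are saved under pics/ and viewed, and the job is handed in when it is done.

Besides the shell and the picture viewer there is one more tool, called after "Request:" by a JSON object that holds its "api" and its "payload", one argument or row to a line. servo_tool: Moves the arm, as the interface text tells. Its arguments: {"type":"object","properties":{"targets":{"type":"array","items":{"type":"array","items":{"type":"number"}}},"grip_force":{"type":"number"}},"required":["targets"]}

```bash
ls; mkdir -p pics
python3 - <<'E'
from cell import monitor, imaging, spot_in, pinpoint
import cv2, numpy as np, pickle
o=monitor.get_obs(); print(o)
for c in ["side","top","wrist"]:
    r=imaging.read_camera(c); cv2.imwrite(f"pics/{c}0.png",r["frame"]); pickle.dump(r,open(f"{c}0.pkl","wb"))
    print(c,r["K"].tolist(),np.round(r["world_from_camera"],3).tolist())
    for l in ["visor_edge","bay","lever_left_tip","lever_right_tip","card_end_left","card_end_right","bat_grip","bat_pivot","console","screwdriver","screw_dish","marker","shaft","ring_gauge"]:
        p=pinpoint(c,l)
        print(l,[(np.round(q["at"],1).tolist(),round(q["confidence"],2)) for q in p[:2]])
E
```

```text
pics
{'time_s': 0.0, 'qpos': array([74.49113946, 18.43914643, -4.01723299, 83.1735864 ,  1.29459738,
       78.54113187, -3.26121708]), 'joint_velocities': array([ 0.01970235, -0.11981113, -0.17103207,  0.01097907, -0.01529991,
       -0.01371754,  0.02279529]), 'effort': array([-9.17123289e-04, -4.91293180e+01, -4.03952077e-01, -3.12526989e+01,
       -6.38301973e-02,  4.35031636e-02,  1.16165279e-04]), 'tool_pos': array([ 0.18243329, -0.62330394,  0.22147229]), 'tool_rot': array([-1.79891363e+02,  4.78320080e-03,  1.63189028e+01]), 'force': array([-0.55816488, -0.93610356,  0.35633228]), 'wrist_torque': array([-0.04338227, -0.00878454, -0.03258895]), 'grip_width': 0.08701637145014059}
side [[538.5403315339286, 0.0, 321.12272564251015], [0.0, 538.5403315339286, 241.95897167907623], [0.0, 0.0, 1.0]] [[0.386, 0.626, -0.678, 1.421], [0.923, -0.275, 0.271, -0.347], [-0.017, -0.73, -0.684, 1.056], [0.0, 0.0, 0.0, 1.0]]
visor_edge [([328.7, 216.8], 0.66), ([271.5, 216.0], 0.49)]
bay [([362.7, 254.8], 0.7), ([295.6, 246.9], 0.55)]
lever_left_tip [([155.0, 289.9], 0.66), ([319.3, 252.9], 0.
[... 993 characters left out ...]
4.4], 0.45)]
bat_pivot [([307.4, 207.7], 0.84), ([299.5, 213.0], 0.4)]
console [([274.7, 261.3], 0.58)]
screwdriver [([277.1, 260.7], 0.62)]
screw_dish [([251.5, 206.4], 0.72)]
marker [([173.3, 305.7], 0.47)]
shaft [([408.4, 213.0], 0.57)]
ring_gauge [([427.7, 243.7], 0.56)]
wrist [[342.78471919484844, 0.0, 315.3228793489086], [0.0, 342.78471919484844, 242.35307555432587], [0.0, 0.0, 1.0]] [[0.281, -0.931, -0.232, 0.245], [-0.96, -0.273, -0.068, -0.605], [-0.0, 0.242, -0.97, 0.385], [0.0, 0.0, 0.0, 1.0]]
visor_edge []
bay []
lever_left_tip []
lever_right_tip []
card_end_left []
card_end_right []
bat_grip []
bat_pivot []
console []
screwdriver []
screw_dish []
marker []
shaft []
ring_gauge []
```

View pics/side0.png

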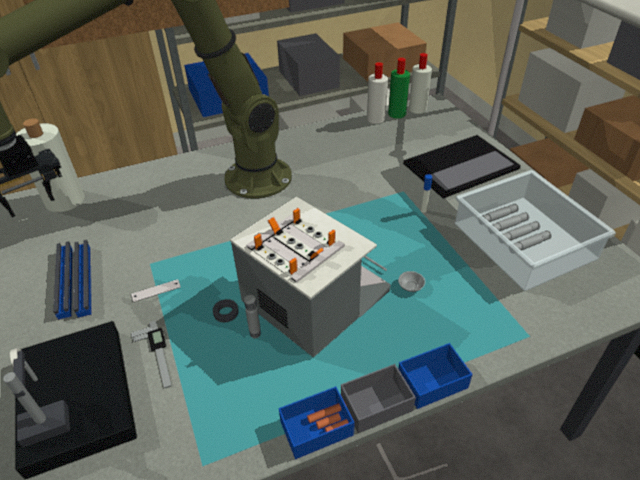

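View pics/top0.png

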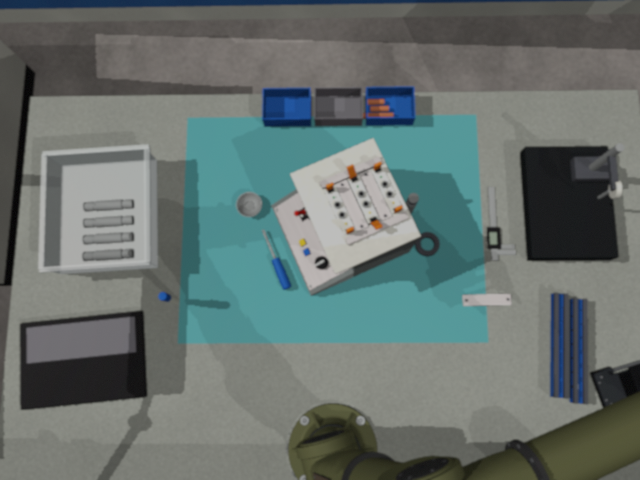

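Run:
```python
import cv2,pickle
t=cv2.imread("pics/top0.png")[140:290,230:450]; cv2.imwrite("pics/top0c.png",cv2.resize(t,None,fx=3.6,fy=3.6,interpolation=cv2.INTER_CUBIC)[:600,:800])
t=cv2.imread("pics/side0.png")[170:360,200:450]; cv2.imwrite("pics/side0c.png",cv2.resize(t,None,fx=3.1,fy=3.1,interpolation=cv2.INTER_CUBIC)[:600,:800])
```

```text
(no output)
```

View pics/top0c.png

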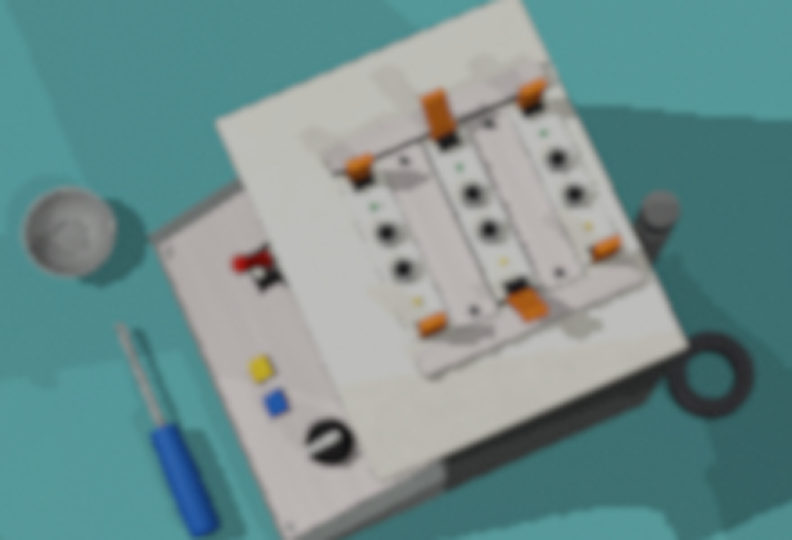

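View pics/side0c.png

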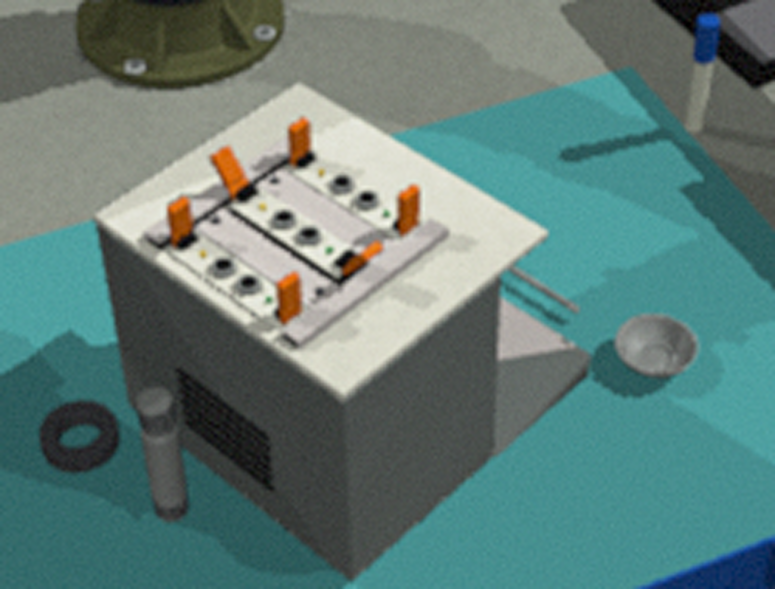

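```bash
cat > h.py <<'E'
import numpy as np, cv2, pickle
def cloud(r):
    d=r["depth"]; K=r["K"]; v,u=np.mgrid[:480,:640]
    P=np.stack([(u-K[0,2])*d/K[0,0],(v-K[1,2])*d/K[1,1],d],-1)
    T=r["world_from_camera"]; W=P@T[:3,:3].T+T[:3,3]; W[d==0]=np.nan; return W
def proj(r,p):
    T=np.linalg.inv(r["world_from_camera"]); c=np.atleast_2d(p)@T[:3,:3].T+T[:3,3]; q=c@r["K"].T; return q[:,:2]/q[:,2:]
def on_plane(r,uv,z):
    K=r["K"];T=r["world_from_camera"]; d=T[:3,:3]@np.array([(uv[0]-K[0,2])/K[0,0],(uv[1]-K[1,2])/K[1,1],1]); o=T[:3,3]
    return o+d*(z-o[2])/d[2]
E
python3 - <<'E'
from h import *
for c in ["top","side"]:
    r=pickle.load(open(c+"0.pkl","rb")); W=cloud(r)
    z=W[...,2]; m=(np.abs(z-0.22)<0.012)&(W[...,0]>0.3)&(W[...,0]<0.9)&(np.abs(W[...,1])<0.3)
    n,l,s,_=cv2.connectedComponentsWithStats(m.astype(np.uint8)); k=1+np.argmax(s[1:,4]); m=l==k
    print(c,m.sum(),np.nanmedian(z[m]))
    P=W[m][:,:2].astype(np.float32); rect=cv2.minAreaRect(P); print(rect); print(cv2.boxPoints(rect).round(4).tolist())
    mask=cv2.morphologyEx(m.astype(np.uint8),cv2.MORPH_CLOSE,np.ones((9,9)))
    rr=cv2.minAreaRect(cv2.findContours(mask,0,1)[0][0]);
E
```

```text
top 9547 0.22115404963005703
((0.5732737183570862, -0.05539374053478241), (0.26148632168769836, 0.2160656452178955), 23.908573150634766)
[[0.4099999964237213, -0.009600000455975533], [0.4975000023841858, -0.2071000039577484], [0.7365999817848206, -0.10119999945163727], [0.6489999890327454, 0.09640000015497208]]
side 7189 0.22102921195288594
((0.5718653202056885, -0.05404898524284363), (0.2643972337245941, 0.2198466807603836), 23.369203567504883)
[[0.40689998865127563, -0.00559999980032444], [0.49410000443458557, -0.20739999413490295], [0.7368000149726868, -0.10249999910593033], [0.6496000289916992, 0.09929999709129333]]
```

```bash
cat >> h.py <<'E'
YAW=np.radians(-66.3); O=np.array([0.5575,-0.0205,0.])
def c2w(p):
    c,s=np.cos(YAW),np.sin(YAW); p=np.atleast_2d(p)/1000.; R=np.array([[c,-s,0],[s,c,0],[0,0,1]]); return p@R.T+O
def w2c(p):
    c,s=np.cos(YAW),np.sin(YAW); R=np.array([[c,-s,0],[s,c,0],[0,0,1]]); return (np.atleast_2d(p)-O)@R*1000
E
cat > ov.py <<'E'
from h import *
import sys
pts=[(-70,-130,220),(-70,130,220),(145,130,220),(145,-130,220),(-140,130,30),(-140,-130,30),(0,56,260),(0,-56,260),(120,56,260),(120,-56,260),(-63,62,87),(-84.6,62,107.8)]
for c,(x0,y0,w,h,s) in dict(top=(230,130,220,166,3.6),side=(200,170,250,190,3.1)).items():
    r=pickle.load(open(c+sys.argv[1]+".pkl","rb")); im=cv2.resize(r["frame"][y0:y0+h,x0:x0+w],None,fx=s,fy=s,interpolation=cv2.INTER_CUBIC)
    for u in proj(r,c2w(pts)): cv2.drawMarker(im,tuple(int(t) for t in ((u-[x0,y0]+.5)*s)),(255,0,255),cv2.MARKER_CROSS,12,1)
    cv2.imwrite(f"pics/{c}{sys.argv[1]}_ov.png",im[:600,:800])
E
python3 ov.py 0; python3 -c "
from h import *
print(c2w([[60,110,300],[60,-110,300],[-84.6,62,107.8]]))"
```

```text
[[ 0.68233975 -0.0312255   0.3       ]
 [ 0.48089398 -0.11965401  0.3       ]
 [ 0.5802663   0.08188582  0.1078    ]]
```

View pics/top0_ov.png

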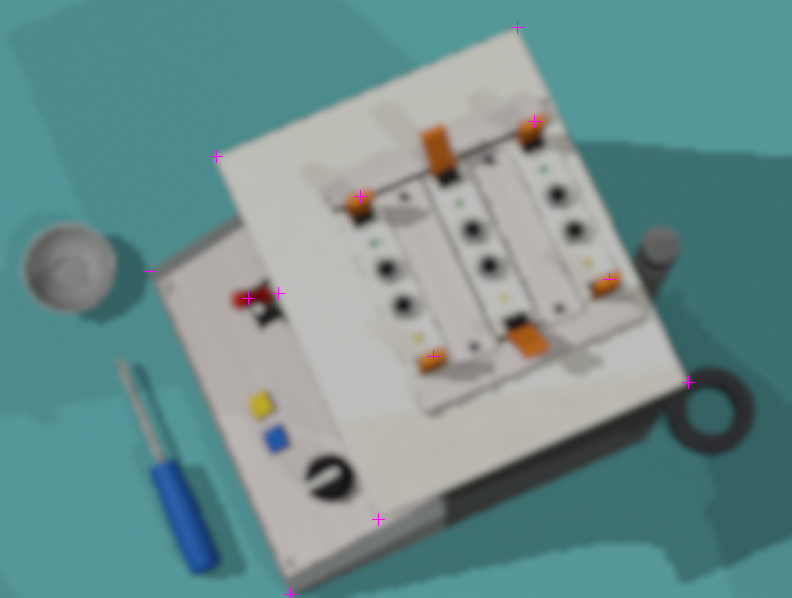

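View pics/side0_ov.png

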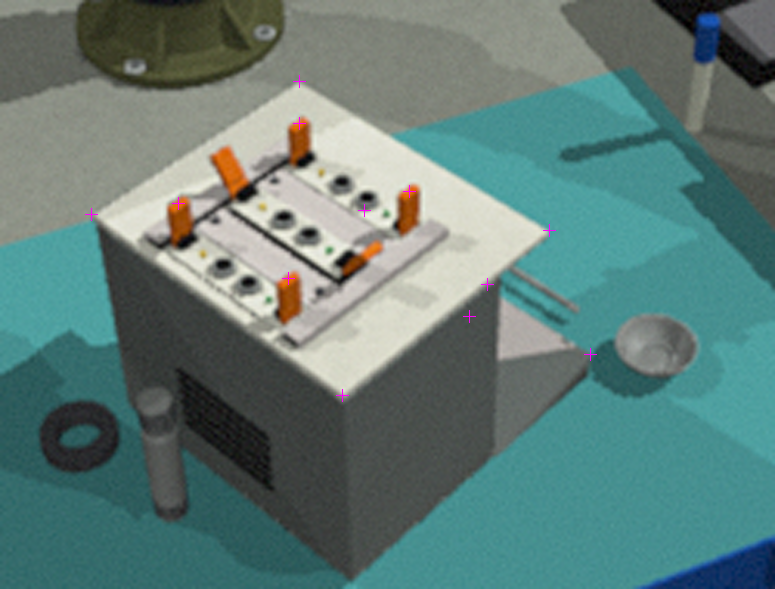

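Request:
{"api": "servo_tool", "payload": {
  "targets": [
    [0,0.03,-0.02,-0.05,-0.129],
    [0,0.08,-0.05,-0.08,-0.129],
    [0,0.13,-0.08,-0.09,-0.129],
    [0,0.18,-0.11,-0.09,-0.129],
    [0,0.23,-0.14,-0.09,-0.129]
  ],
  "grip_force": 20
}}

```text
time_s: 2.88
tool_pos: [0.3652, -0.4234, 0.3131]
tool_rot: [179.9, -0.0, 23.7]
force: [1.5, -0.2, -0.7]
grip_width: 0.0448
```

```bash
cat > st.py <<'E'
from h import *
from cell import monitor
from scipy.spatial.transform import Rotation as R
import sys
o=monitor.get_obs(); M=R.from_euler('xyz',o['tool_rot'],degrees=True).as_matrix()
print("t",round(o['time_s'],2),"con",w2c(o['tool_pos']).round(1)[0],"rot",o['tool_rot'].round(2),"F",o['force'].round(1),"w",round(o['grip_width'],3),"q",o['qpos'].round(1))
c,s=np.cos(YAW),np.sin(YAW);C=np.array([[c,-s,0],[s,c,0],[0,0,1]])
print("tool axes in console (cols):",(C.T@M).round(3).tolist())
if len(sys.argv)>3:
    t=c2w([float(a) for a in sys.argv[1:4]])[0]; print("shift tool mm",((t-o['tool_pos'])@M*1000).round(1))
E
python3 st.py 60 115 320
```

```text
t 2.88 con [ 291.6 -338.   313.1] rot [ 1.7992e+02 -1.0000e-02  2.3700e+01] F [ 1.5 -0.2 -0.7] w 0.045 q [ 59.9   6.2 -14.7  87.6   1.6  86.3 -21.1]
tool axes in console (cols): [[-0.0, 1.0, 0.001], [1.0, 0.0, 0.0], [0.0, 0.001, -1.0]]
shift tool mm [ 453.1 -231.6   -7.1]
```

Request:
{"api": "servo_tool", "payload": {
  "targets": [
    [0,0.05,-0.026,0,0],
    [0,0.1,-0.052,0,0],
    [0,0.15,-0.078,-0.005,0],
    [0,0.2,-0.104,-0.005,0],
    [0,0.25,-0.13,-0.005,0]
  ]
}}

```text
time_s: 3.5
tool_pos: [0.5416, -0.2039, 0.318]
tool_rot: [179.9, -0.0, 23.7]
force: [1.2, -0.4, 0.1]
grip_width: 0.0017
```

Request:
{"api": "servo_tool", "payload": {
  "targets": [
    [0,0.05,-0.026,0,0],
    [0,0.1,-0.052,0,0],
    [0,0.15,-0.078,0,0],
    [0,0.2,-0.1,0,0],
    [0,0.203,-0.102,0,0]
  ]
}}

```text
time_s: 4.12
tool_pos: [0.6866, -0.0245, 0.3159]
tool_rot: [-179.8, -0.0, 24.1]
force: [-0.3, -0.6, -0.4]
grip_width: 0.0003
```

```bash
python3 st.py 60 110 247
python3 - <<'E'
from cell import imaging
import cv2
r=imaging.read_camera("wrist"); cv2.imwrite("pics/w1.png",r["frame"])
E
```

```text
t 4.12 con [ 55.6 116.6 315.9] rot [-1.7975e+02 -1.0000e-02  2.4140e+01] F [-0.3 -0.6 -0.4] w 0.0 q [ 21.9  25.  -32.9  67.   13.1  91.6 -74. ]
tool axes in console (cols): [[-0.008, 1.0, -0.004], [1.0, 0.008, 0.0], [0.0, -0.004, -1.0]]
shift tool mm [-6.7  4.7 68.9]
```

View pics/w1.png

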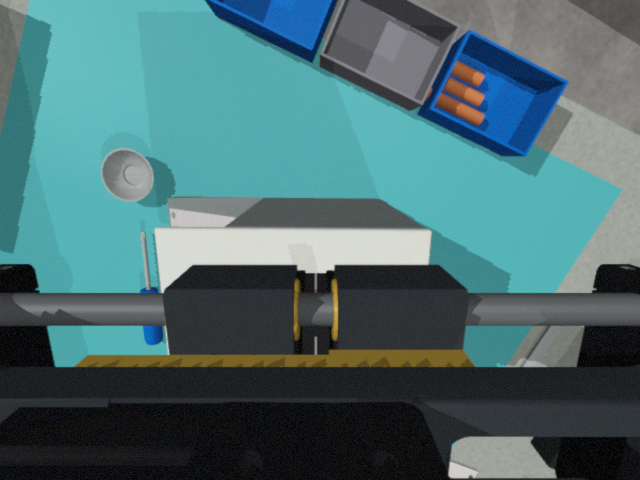

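Request:
{"api": "servo_tool", "payload": {
  "targets": [
    [0,-0.004,0.005,0.04,0],
    [0,-0.004,0.005,0.069,0],
    [0,-0.004,0.005,0.069,0],
    [0,-0.015,0.005,0.069,0],
    [0,-0.025,0.005,0.069,0]
  ]
}}

```text
time_s: 4.8
tool_pos: [0.665, -0.0453, 0.2509]
tool_rot: [179.9, -0.2, 23.7]
force: [2.6, 1.4, 2.6]
grip_width: 0.0003
```

```bash
python3 st.py 60 67 247
python3 - <<'E'
from cell import imaging
import cv2
r=imaging.read_camera("side"); cv2.imwrite("pics/s2.png",cv2.resize(r["frame"][150:330,200:440],None,fx=3.3,fy=3.3,interpolation=2))
E
```

```text
t 4.8 con [ 66.   88.5 250.9] rot [179.89  -0.21  23.68] F [2.6 1.4 2.6] w 0.0 q [ 25.6  22.7 -32.7  77.4  12.2  83.1 -72.8]
tool axes in console (cols): [[0.0, 1.0, 0.002], [1.0, -0.0, 0.004], [0.004, 0.002, -1.0]]
shift tool mm [-21.5  -6.    3.8]
```

View pics/s2.png

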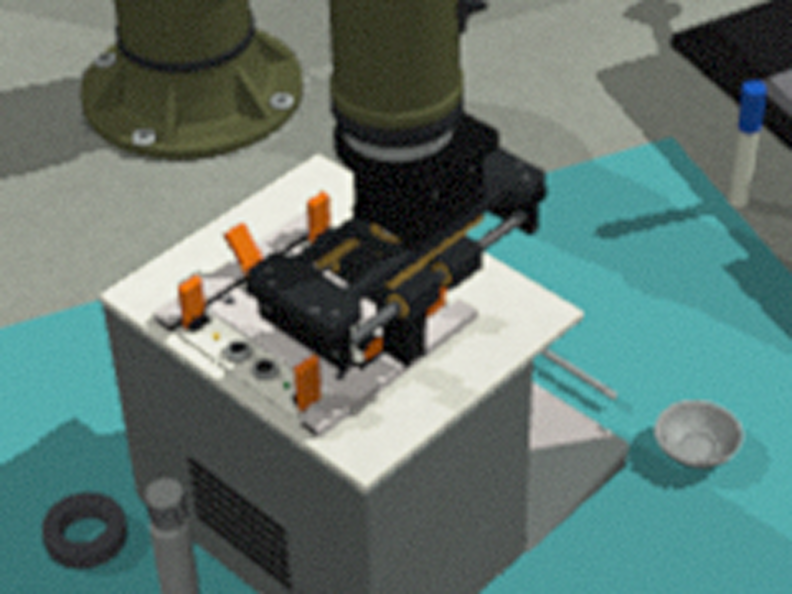

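Request:
{"api": "servo_tool", "payload": {
  "targets": [
    [0,-0.007,-0.004,0.003,0],
    [0,-0.012,-0.004,0.003,0],
    [0,-0.017,-0.004,0.003,0],
    [0,-0.02,-0.004,0.003,0],
    [0,-0.02,-0.004,0.003,0]
  ]
}}

```text
time_s: 5.48
tool_pos: [0.6463, -0.0479, 0.2454]
tool_rot: [-180.0, -0.3, 23.8]
force: [7.5, 2.8, -1.9]
grip_width: 0.0002
```

```bash
python3 st.py 60 67 247
```

```text
t 5.47 con [ 60.8  70.3 245.4] rot [-179.98   -0.26   23.77] F [ 7.5  2.8 -1.9] w 0.0 q [ 27.1  20.5 -32.9  80.8  11.   81.7 -71.9]
tool axes in console (cols): [[-0.001, 1.0, -0.0], [1.0, 0.001, 0.004], [0.004, -0.0, -1.0]]
shift tool mm [-3.3 -0.8 -1.6]
```

Request:
{"api": "servo_tool", "payload": {
  "targets": [
    [0,-0.003,0,0,0],
    [0,-0.005,0,0,0],
    [0,-0.005,0,0,0]
  ]
}}

```text
time_s: 5.85
tool_pos: [0.6459, -0.048, 0.2456]
tool_rot: [180.0, -0.8, 23.9]
force: [19.3, 6.1, -8.0]
grip_width: 0.0002
```

```bash
python3 st.py 60 67 247
```

```text
t 5.85 con [ 60.7  69.9 245.6] rot [179.96  -0.83  23.87] F [19.3  6.1 -8. ] w 0.0 q [ 27.5  20.  -33.   81.4  10.6  81.  -71.6]
tool axes in console (cols): [[-0.003, 1.0, 0.001], [1.0, 0.003, 0.014], [0.014, 0.001, -1.0]]
shift tool mm [-2.8 -0.7 -1.4]
```

Request:
{"api": "servo_tool", "payload": {
  "targets": [
    [0,0.016,0,0,0],
    [0,0.016,0,-0.045,0],
    [0,-0.03,0,-0.06,0],
    [0,-0.085,0,-0.06,0],
    [0,-0.14,0,-0.06,0]
  ]
}}

```text
time_s: 6.48
tool_pos: [0.5096, -0.1086, 0.3049]
tool_rot: [-180.0, 0.1, 23.7]
force: [0.2, -1.1, -0.5]
grip_width: 0.0004
```

Request:
{"api": "servo_tool", "payload": {
  "targets": [
    [0,-0.038,0,0,0],
    [0,-0.038,0,0.03,0],
    [0,-0.038,0,0.058,0],
    [0,-0.038,0,0.058,0]
  ]
}}

```text
time_s: 6.98
tool_pos: [0.4748, -0.1229, 0.2453]
tool_rot: [-179.8, 0.3, 23.7]
force: [0.1, -1.1, 0.3]
grip_width: 0.0002
```

```bash
python3 st.py 60 -70 246
```

```text
t 6.97 con [  60.5 -116.9  245.3] rot [-179.8     0.27   23.68] F [ 0.1 -1.1  0.3] w 0.0 q [ 41.8  -0.4 -30.  101.9  -0.2  78.7 -54.5]
tool axes in console (cols): [[0.0, 1.0, -0.003], [1.0, -0.0, -0.005], [-0.005, -0.003, -1.0]]
shift tool mm [46.9 -0.6 -0.9]
```

Request:
{"api": "servo_tool", "payload": {
  "targets": [
    [0,0.015,0,-0.001,0],
    [0,0.025,0,-0.002,0],
    [0,0.033,0,-0.002,0],
    [0,0.04,0,-0.001,0],
    [0,0.045,0,-0.001,0]
  ]
}}

```text
time_s: 7.6
tool_pos: [0.5165, -0.1058, 0.2482]
tool_rot: [-180.0, 0.3, 23.7]
force: [-12.0, -3.6, 5.6]
grip_width: 0.0001
```

Request:
{"api": "servo_tool", "payload": {
  "targets": [
    [0,0.004,0,0,0],
    [0,0.006,0,0,0],
    [0,0.006,0,0,0]
  ]
}}

```text
time_s: 7.98
tool_pos: [0.5168, -0.1058, 0.248]
tool_rot: [-179.8, 1.0, 23.5]
force: [-21.8, -5.3, 10.9]
grip_width: 0.0006
```

```bash
python3 st.py 60 -70 246
```

```text
t 7.97 con [ 61.7 -71.5 248. ] rot [-179.84    0.96   23.51] F [-21.8  -5.3  10.9] w 0.001 q [ 38.7   5.2 -32.1  96.6   3.2  79.9 -60.3]
tool axes in console (cols): [[0.003, 1.0, -0.003], [1.0, -0.003, -0.017], [-0.017, -0.003, -1.0]]
shift tool mm [ 1.6 -1.7  2. ]
```

Request:
{"api": "servo_tool", "payload": {
  "targets": [
    [0,-0.02,0,0,0],
    [0,-0.02,0,-0.05,0],
    [0,-0.06,0.02,-0.08,0],
    [0,-0.11,0.05,-0.08,0],
    [0,-0.15,0.08,-0.08,0]
  ]
}}

```text
time_s: 8.6
tool_pos: [0.4181, -0.2373, 0.3292]
tool_rot: [179.9, -0.1, 23.7]
force: [1.3, -0.7, -0.2]
grip_width: 0.0003
```

```bash
python3 st.py
python3 - <<'E'
from cell import imaging
import cv2,pickle
for c in ["side","top"]:
    r=imaging.read_camera(c); pickle.dump(r,open(c+"3.pkl","wb"))
    x,y=(200,150) if c=="side" else (230,130)
    cv2.imwrite(f"pics/{c}3.png",cv2.resize(r["frame"][y:y+180,x:x+240],None,fx=3.3,fy=3.3,interpolation=2))
E
```

```text
t 8.6 con [ 142.5 -214.8  329.2] rot [ 1.7988e+02 -7.0000e-02  2.3710e+01] F [ 1.3 -0.7 -0.2] w 0.0 q [ 49.7  -3.6 -21.9  95.4  -1.3  87.8 -38.5]
tool axes in console (cols): [[-0.0, 1.0, 0.002], [1.0, 0.0, 0.001], [0.001, 0.002, -1.0]]
```

View pics/side3.png

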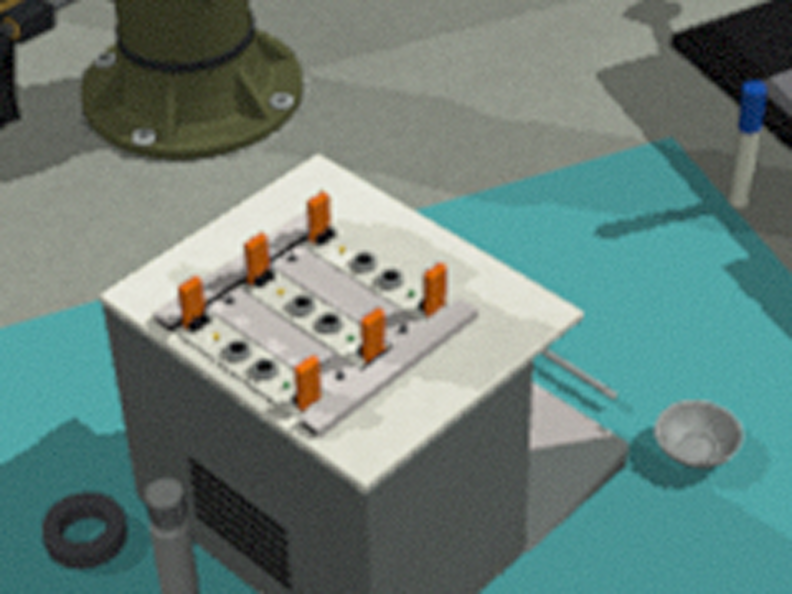

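View pics/top3.png

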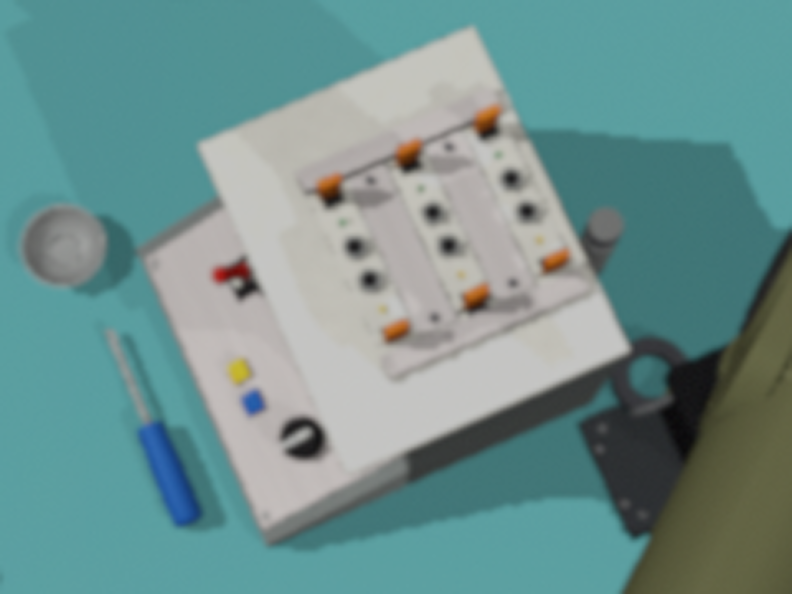

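Run:
```python
from h import *
r=pickle.load(open("side3.pkl","rb")); W=cloud(r)
C=w2c(W.reshape(-1,3)); 
for x in (0,60,120):
  for y0,y1 in ((-62,-50),(-40,-25),(25,40),(50,62)):
    m=(abs(C[:,0]-x)<8)&(C[:,1]>y0)&(C[:,1]<y1)&(C[:,2]>212)
    print(x,y0,m.sum(),np.nanpercentile(C[m,2],[10,50,95]).round(1))
```

```text
0 -62 81 [227.3 246.1 260.9]
0 -40 29 [221.4 222.9 225. ]
0 25 37 [220.8 223.1 225.9]
0 50 91 [225.5 246.3 261.3]
60 -62 95 [227.4 243.8 260.4]
60 -40 29 [220.5 223.2 226.4]
60 25 36 [220.9 223.2 225.6]
60 50 99 [224.8 242.9 260.6]
120 -62 100 [228.9 246.5 260.4]
120 -40 36 [220.6 222.9 226.3]
120 25 33 [221.  222.7 224.9]
120 50 104 [223.7 243.4 260.3]
```

Request:
{"api": "servo_tool", "payload": {
  "targets": [
    [0,-0.029,0.046,0,0],
    [0,-0.058,0.092,0,0],
    [0,-0.087,0.138,0,0],
    [0,-0.116,0.184,0,0],
    [0,-0.145,0.23,0,0]
  ]
}}

```text
time_s: 9.32
tool_pos: [0.3796, -0.5059, 0.3283]
tool_rot: [180.0, -0.1, 23.8]
force: [0.9, 0.1, 0.5]
grip_width: 0.0004
```

Request:
{"api": "servo_tool", "payload": {
  "targets": [
    [0,-0.029,0.046,0,0],
    [0,-0.058,0.092,0,0],
    [0,-0.087,0.138,0,0],
    [0,-0.116,0.184,0,0],
    [0,-0.145,0.23,0,0]
  ]
}}

```text
time_s: 9.95
tool_pos: [0.3393, -0.7744, 0.3285]
tool_rot: [179.9, -0.1, 23.8]
force: [1.6, -2.1, 1.5]
grip_width: 0.0002
```

```bash
python3 st.py
```

```text
t 9.95 con [ 602.6 -502.9  328.5] rot [ 1.7992e+02 -8.0000e-02  2.3760e+01] F [ 1.6 -2.1  1.5] w 0.0 q [ 66.1  48.6  -5.9  25.8   4.5 105.6  -2.8]
tool axes in console (cols): [[-0.001, 1.0, 0.001], [1.0, 0.001, 0.001], [0.001, 0.001, -1.0]]
```

Request:
{"api": "servo_tool", "payload": {
  "targets": [
    [0,0,0.05,-0.03,0],
    [0,0,0.1,-0.06,0],
    [0,0,0.15,-0.09,0],
    [0,0,0.2,-0.12,0],
    [0,0,0.2,-0.12,0]
  ]
}}

```text
time_s: 10.58
tool_pos: [0.373, -0.7807, 0.3697]
tool_rot: [177.6, -0.5, 23.8]
force: [-4.7, -9.4, 2.4]
grip_width: 0.0002
```

```bash
python3 st.py
```

```text
t 10.57 con [ 621.9 -474.5  369.7] rot [177.62  -0.45  23.84] F [-4.7 -9.4  2.4] w 0.0 q [ 65.2  59.  -74.1   3.3  71.9 117.6  -4.7]
tool axes in console (cols): [[-0.002, 0.999, 0.041], [1.0, 0.002, 0.008], [0.008, 0.041, -0.999]]
```

Request:
{"api": "servo_tool", "payload": {
  "targets": [
    [0,0,0.05,0,0],
    [0,0,0.1,0,0],
    [0,0,0.1,0,0]
  ]
}}

```text
time_s: 10.95
tool_pos: [0.3859, -0.8156, 0.3396]
tool_rot: [174.6, -0.4, 23.8]
force: [-0.4, 0.8, -0.8]
grip_width: 0.0006
```

```bash
python3 st.py
```

```text
t 10.95 con [ 659.1 -476.8  339.6] rot [174.57  -0.41  23.83] F [-0.4  0.8 -0.8] w 0.001 q [ 64.6  60.5 -44.5   3.3  43.2 111.6  -4.2]
tool axes in console (cols): [[-0.002, 0.996, 0.095], [1.0, 0.002, 0.007], [0.007, 0.095, -0.995]]
```

Request:
{"api": "servo_tool", "payload": {
  "targets": [
    [0,0,-0.05,0,0],
    [0,0,-0.1,0,0],
    [0,0,-0.1,0,0]
  ]
}}

```text
time_s: 11.32
tool_pos: [0.3431, -0.7243, 0.3321]
tool_rot: [174.4, -0.2, 23.6]
force: [-0.4, -1.4, 1.7]
grip_width: -0.0001
```

```bash
python3 st.py
```

```text
t 11.32 con [ 558.3 -479.2  332.1] rot [174.39  -0.23  23.56] F [-0.4 -1.4  1.7] w -0.0 q [ 87.2  41.4 -54.6  49.   34.9  96.3 -17.9]
tool axes in console (cols): [[0.002, 0.995, 0.098], [1.0, -0.003, 0.004], [0.004, 0.098, -0.995]]
```

Request:
{"api": "servo_tool", "payload": {
  "targets": [
    [0,0,0.06,0,0],
    [0,0,0.12,0,0],
    [0,0,0.2,0,0],
    [0,0,0.3,0,0],
    [0,0,0.4,0,0]
  ]
}}

```text
time_s: 11.95
tool_pos: [0.4061, -0.8427, 0.3099]
tool_rot: [171.9, -0.8, 24.4]
force: [0.0, 0.3, -0.4]
grip_width: 0.0004
```

```bash
python3 st.py
```

```text
t 11.95 con [ 692.1 -469.1  309.9] rot [171.9   -0.83  24.39] F [ 0.   0.3 -0.4] w 0.0 q [ 64.   62.4 -30.6   3.5  29.4 106.4  -3.8]
tool axes in console (cols): [[-0.012, 0.99, 0.141], [1.0, 0.01, 0.016], [0.015, 0.141, -0.99]]
```

Request:
{"api": "servo_tool", "payload": {
  "targets": [
    [0,0,0.4,-0.1,0],
    [0,0,0.4,-0.1,0],
    [0,0,0.4,-0.1,0],
    [0,0,0.4,-0.1,0],
    [0,0,0.4,-0.1,0]
  ]
}}

```text
time_s: 12.58
tool_pos: [0.4048, -0.8719, 0.3123]
tool_rot: [168.1, -0.3, 23.8]
force: [-0.2, 0.6, -0.7]
grip_width: 0.0005
```

```bash
python3 st.py
```

```text
t 12.57 con [ 718.2 -482.   312.3] rot [168.05  -0.3   23.76] F [-0.2  0.6 -0.7] w 0.0 q [ 62.2  63.6  44.9   3.3 -43.8 102.1  -1.5]
tool axes in console (cols): [[-0.001, 0.978, 0.207], [1.0, -0.0, 0.005], [0.005, 0.207, -0.978]]
```

Request:
{"api": "servo_tool", "payload": {
  "targets": [
    [0,0,0.4,-0.2,0],
    [0,0,0.4,-0.2,0],
    [0,0,0.4,-0.2,0],
    [0,0,0.4,-0.2,0],
    [0,0,0.4,-0.2,0]
  ]
}}

```text
time_s: 13.2
tool_pos: [0.401, -0.8722, 0.3622]
tool_rot: [164.6, -0.4, 23.8]
force: [0.3, -0.6, -0.2]
grip_width: 0.0007
```

```bash
python3 st.py
```

```text
t 13.2 con [ 717.  -485.7  362.2] rot [164.62  -0.37  23.81] F [ 0.3 -0.6 -0.2] w 0.001 q [ 62.2  61.3  65.7   3.3 -64.3 101.9  -0.7]
tool axes in console (cols): [[-0.002, 0.964, 0.265], [1.0, 0.0, 0.007], [0.006, 0.265, -0.964]]
```

Request:
{"api": "servo_tool", "payload": {
  "targets": [
    [0,0,0.4,-0.1,0],
    [0,0,0.4,-0.1,0],
    [0,0,0.4,-0.1,0],
    [0,0,0.4,-0.1,0],
    [0,0,0.4,-0.1,0]
  ]
}}

```text
time_s: 13.82
tool_pos: [0.4043, -0.8907, 0.3745]
tool_rot: [161.2, -0.4, 23.7]
force: [-0.7, -0.1, 0.6]
grip_width: 0.0007
```

```bash
python3 st.py
```

```text
t 13.82 con [ 735.3 -490.   374.5] rot [161.16  -0.37  23.74] F [-0.7 -0.1  0.6] w 0.001 q [ 62.5  61.   69.    3.3 -67.6  98.9  -0.4]
tool axes in console (cols): [[-0.001, 0.946, 0.323], [1.0, -0.001, 0.006], [0.006, 0.323, -0.946]]
```

Request:
{"api": "servo_tool", "payload": {
  "targets": [
    [0,0,0.4,-0.1,0],
    [0,0,0.4,-0.1,0],
    [0,0,0.4,-0.1,0],
    [0,0,0.4,-0.1,0],
    [0,0,0.4,-0.1,0]
  ]
}}

```text
time_s: 14.45
tool_pos: [0.4073, -0.9037, 0.3969]
tool_rot: [157.6, -0.4, 23.7]
force: [-0.1, -0.8, 0.0]
grip_width: 0.0002
```

Request:
{"api": "servo_tool", "payload": {
  "targets": [
    [0,0,0.4,-0.1,0],
    [0,0,0.4,-0.1,0],
    [0,0,0.4,-0.1,0],
    [0,0,0.4,-0.1,0],
    [0,0,0.4,-0.1,0]
  ]
}}

```text
time_s: 15.08
tool_pos: [0.4087, -0.9119, 0.4278]
tool_rot: [154.1, -0.4, 23.8]
force: [-0.2, -0.6, -0.3]
grip_width: 0.0001
```

Request:
{"api": "servo_tool", "payload": {
  "targets": [
    [0,0,0.4,-0.1,0],
    [0,0,0.4,-0.1,0],
    [0,0,0.4,-0.1,0],
    [0,0,0.4,-0.1,0],
    [0,0,0.4,-0.1,0]
  ]
}}

```text
time_s: 15.7
tool_pos: [0.4084, -0.9155, 0.465]
tool_rot: [150.6, -0.4, 23.8]
force: [0.6, -0.5, 0.6]
grip_width: 0.0007
```

```bash
python3 st.py -160 62 300
```

```text
t 15.7 con [ 759.6 -496.2  465. ] rot [150.58  -0.44  23.77] F [ 0.6 -0.5  0.6] w 0.001 q [ 62.7  56.8  69.6   3.3 -68.1  92.6  -0.1]
tool axes in console (cols): [[-0.001, 0.871, 0.491], [1.0, -0.003, 0.007], [0.008, 0.491, -0.871]]
shift tool mm [ 558.1 -883.6 -303.9]
```

Request:
{"api": "servo_tool", "payload": {
  "targets": [
    [50,0.031,-0.046,-0.021,0],
    [50,0.062,-0.092,-0.042,0],
    [50,0.093,-0.138,-0.063,0],
    [50,0.124,-0.184,-0.084,0],
    [50,0.155,-0.23,-0.105,0]
  ]
}}

```text
time_s: 16.32
tool_pos: [0.4441, -0.6673, 0.4472]
tool_rot: [150.7, -0.4, 23.9]
force: [0.1, 1.5, 2.5]
grip_width: 0.0396
```

```bash
python3 st.py -150 62 400
```

```text
t 16.32 con [ 546.7 -363.9  447.2] rot [150.68  -0.43  23.9 ] F [0.1 1.5 2.5] w 0.04 q [  4.3  24.6  70.3  70.3 -25.1  70.8   2.4]
tool axes in console (cols): [[-0.003, 0.872, 0.49], [1.0, -0.001, 0.008], [0.008, 0.49, -0.872]]
shift tool mm [ 427.9 -630.9 -296.4]
```

Request:
{"api": "servo_tool", "payload": {
  "targets": [
    [50,0.031,-0.046,-0.021,0],
    [50,0.062,-0.092,-0.042,0],
    [50,0.093,-0.138,-0.063,0],
    [50,0.124,-0.184,-0.084,0],
    [50,0.155,-0.23,-0.105,0]
  ]
}}

```text
time_s: 16.95
tool_pos: [0.4829, -0.3793, 0.4294]
tool_rot: [150.6, -0.7, 24.0]
force: [1.1, 1.4, -0.9]
grip_width: 0.0432
```

```bash
python3 st.py -150 62 400
```

```text
t 16.95 con [ 298.6 -212.6  429.4] rot [150.63  -0.75  23.98] F [ 1.1  1.4 -0.9] w 0.043 q [-35.1 -14.5  49.1  93.9  33.8  77.  -53.5]
tool axes in console (cols): [[-0.005, 0.872, 0.49], [1.0, -0.002, 0.014], [0.013, 0.49, -0.871]]
shift tool mm [ 276.3 -405.9 -190.6]
```

Request:
{"api": "servo_tool", "payload": {
  "targets": [
    [50,0.028,-0.041,-0.019,-0.18],
    [50,0.056,-0.082,-0.038,-0.36],
    [50,0.084,-0.123,-0.057,-0.54],
    [50,0.112,-0.164,-0.076,-0.72],
    [50,0.14,-0.205,-0.095,-0.9]
  ]
}}

```text
time_s: 17.58
tool_pos: [0.5197, -0.1181, 0.4119]
tool_rot: [160.5, 22.4, 71.7]
force: [0.8, 0.4, -0.5]
grip_width: 0.0434
```

```bash
python3 st.py -150 62 400
```

```text
t 17.57 con [ 74.2 -73.8 411.9] rot [160.46  22.39  71.65] F [ 0.8  0.4 -0.5] w 0.043 q [-45.6 -11.4  30.7  96.9  34.7  87.9 -29.3]
tool axes in console (cols): [[-0.687, 0.537, 0.491], [0.619, 0.785, 0.008], [-0.381, 0.309, -0.871]]
shift tool mm [242.6 -17.3 -98.6]
```

Request:
{"api": "servo_tool", "payload": {
  "targets": [
    [50,0.05,-0.003,-0.02,-0.17],
    [50,0.1,-0.006,-0.04,-0.34],
    [50,0.15,-0.01,-0.06,-0.51],
    [50,0.2,-0.014,-0.08,-0.66],
    [50,0.243,-0.017,-0.099,-0.668]
  ]
}}

```text
time_s: 18.2
tool_pos: [0.5557, 0.1428, 0.4001]
tool_rot: [179.5, 29.4, 113.5]
force: [0.6, -0.1, 1.2]
grip_width: 0.0435
```

```bash
python3 st.py -150 62 224
python3 - <<'E'
from cell import imaging,pinpoint
import cv2,pickle
for c in ["wrist","top"]:
    r=imaging.read_camera(c); pickle.dump(r,open(c+"4.pkl","wb")); cv2.imwrite(f"pics/{c}4.png",r["frame"])
for l in ("bat_grip","bat_pivot"): print(l,pinpoint("wrist",l))
E
```

```text
t 18.2 con [-150.3   64.   400.1] rot [179.49  29.4  113.53] F [ 0.6 -0.1  1.2] w 0.044 q [-56.4   6.8  23.6  83.   26.4  94.7  -7.8]
tool axes in console (cols): [[-0.871, -0.001, 0.491], [0.003, 1.0, 0.007], [-0.491, 0.008, -0.871]]
shift tool mm [ 86.2  -3.4 153.5]
bat_grip [{'at': [311.8, 139.6], 'confidence': 0.43}]
bat_pivot [{'at': [308.1, 147.3], 'confidence': 0.84}]
```

View pics/wrist4.png

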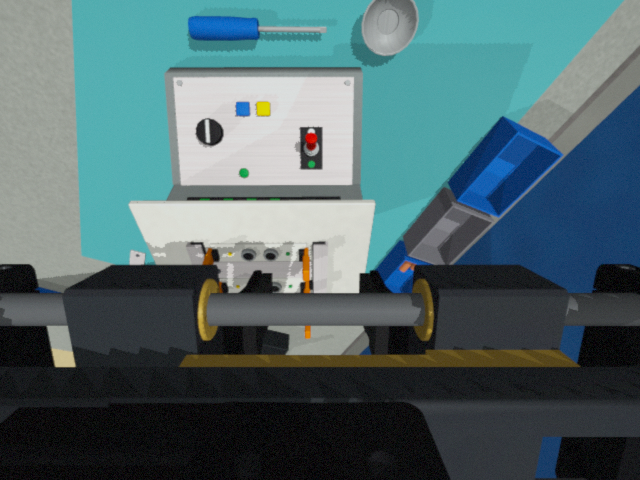

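View pics/top4.png

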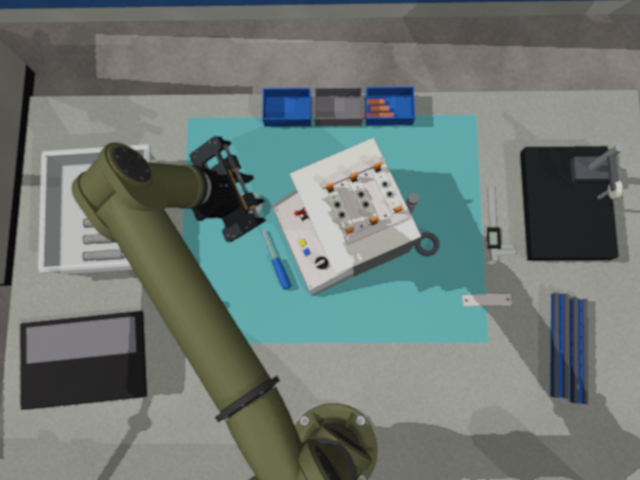

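Run:
```python
from h import *
r=pickle.load(open("wrist4.pkl","rb")); W=cloud(r)
print("pred pivot, grip, tip",proj(r,c2w([(-63,62,87),(-84.6,62,107.8),(-92.5,62,115.5)])).round(1).tolist())
f=r["frame"].astype(int); m=(f[...,2]>110)&(f[...,1]<60)&(f[...,0]<60); m[:100]=0;m[180:]=0;m[:,:290]=0;m[:,335:]=0
v,u=np.nonzero(m); print(m.sum(),u.mean(),v.mean(),u.min(),u.max(),v.min(),v.max())
C=w2c(W[m]); print(np.nanmedian(C,0).round(1),np.nanpercentile(C,[3,97],axis=0).round(1).tolist())
# desk left & visor check
vis=proj(r,c2w([(-70,130,220),(-70,-130,220),(-140,130,30),(-140,-130,30)])); print(vis.round(1).tolist())
cv2.imwrite("pics/w4c.png",cv2.resize(r["frame"][60:220,250:390],None,fx=4,fy=3.7,interpolation=2))
```

```text
pred pivot, grip, tip [[312.4, 148.2], [312.3, 140.6], [312.3, 137.5]]
129 311.0 139.41860465116278 305 316 133 149
[-91.1  60.4 115.7] [[-95.9, 54.1, 76.7], [-70.8, 66.5, 119.6]]
[[377.1, 203.5], [129.0, 204.2], [363.9, 73.4], [165.6, 73.5]]
```

View pics/w4c.png

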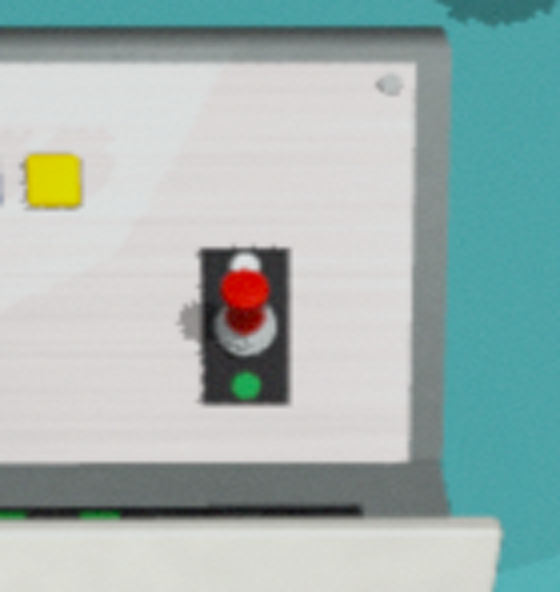

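Request:
{"api": "servo_tool", "payload": {
  "targets": [
    [50,0.03,-0.003,0.05,0],
    [50,0.06,-0.003,0.1,0],
    [50,0.086,-0.003,0.15,0],
    [50,0.086,-0.003,0.19,0],
    [50,0.086,-0.003,0.23,0]
  ]
}}

```text
time_s: 19.02
tool_pos: [0.5705, 0.103, 0.1575]
tool_rot: [179.4, 29.4, 113.2]
force: [-0.0, -0.6, 0.1]
grip_width: 0.0435
```

```bash
python3 st.py -76.7 61 92.7
python3 - <<'E'
from cell import imaging,pinpoint
import cv2,pickle
from h import *
r=imaging.read_camera("wrist"); pickle.dump(r,open("wrist5.pkl","wb")); cv2.imwrite(f"pics/wrist5.png",r["frame"])
print(proj(r,c2w([(-63,62,87),(-84.6,62,107.8),(-92.5,62,115.5)])).round(1).tolist())
E
```

```text
t 19.02 con [-107.9   61.6  157.5] rot [179.36  29.41 113.21] F [-0.  -0.6  0.1] w 0.043 q [-52.9  13.2  24.8 104.5  25.9  68.  -16. ]
tool axes in console (cols): [[-0.871, 0.003, 0.491], [0.007, 1.0, 0.007], [-0.491, 0.01, -0.871]]
shift tool mm [ 4.7 -1.1 71.8]
[[315.7, 254.1], [316.0, 253.5], [316.1, 253.3]]
```

View pics/wrist5.png

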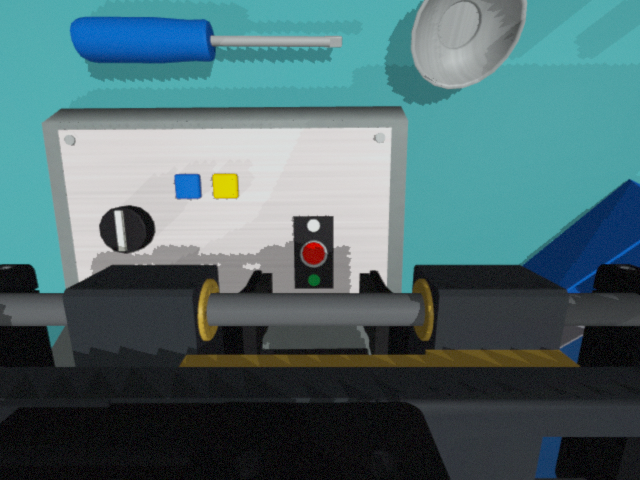

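Request:
{"api": "servo_tool", "payload": {
  "targets": [
    [50,0.004,-0.001,0.03,0],
    [50,0.004,-0.001,0.055,0],
    [50,0.004,-0.001,0.07,0],
    [50,0.004,-0.001,0.07,0],
    [50,0.004,-0.001,0.07,0]
  ]
}}

```text
time_s: 19.7
tool_pos: [0.5831, 0.0776, 0.0963]
tool_rot: [179.3, 29.4, 113.3]
force: [0.4, -0.1, -0.0]
grip_width: 0.0435
```

```bash
python3 st.py -76.7 61 92.7
```

```text
t 19.7 con [-79.5  62.9  96.3] rot [179.29  29.4  113.3 ] F [ 0.4 -0.1 -0. ] w 0.043 q [-50.4  17.4  25.6 107.6  25.7  59.8 -16. ]
tool axes in console (cols): [[-0.871, 0.001, 0.491], [0.006, 1.0, 0.009], [-0.491, 0.011, -0.871]]
shift tool mm [-0.7 -1.9  4.5]
```

Request:
{"api": "servo_tool", "payload": {
  "targets": [
    [50,0,-0.002,0.004,0],
    [0,0,-0.002,0.004,0],
    [0,0,-0.002,0.004,0],
    [0,0,-0.002,0.004,0],
    [0,0,-0.002,0.004,0]
  ],
  "grip_force": 35
}}

```text
time_s: 20.32
tool_pos: [0.5821, 0.0747, 0.0919]
tool_rot: [179.3, 29.4, 113.3]
force: [1.4, -1.7, -2.1]
grip_width: 0.0123
```

```bash
python3 st.py -76.7 61 92.7;python3 - <<'E'
from cell import imaging
import cv2
r=imaging.read_camera("wrist"); cv2.imwrite(f"pics/wrist6.png",r["frame"])
E
```

```text
t 20.32 con [-77.3  60.8  91.9] rot [179.32  29.42 113.35] F [ 1.4 -1.7 -2.1] w 0.012 q [-50.3  17.5  25.6 108.1  25.8  59.2 -16.1]
tool axes in console (cols): [[-0.871, 0.0, 0.491], [0.005, 1.0, 0.009], [-0.491, 0.01, -0.871]]
shift tool mm [-0.9  0.2 -0.4]
```

View pics/wrist6.png

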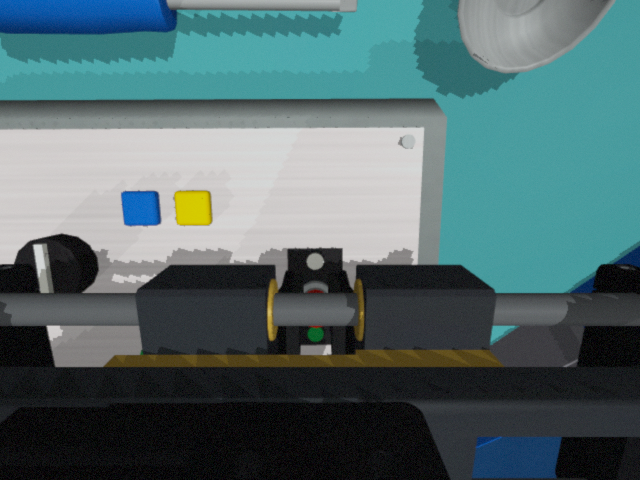

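Request:
{"api": "servo_tool", "payload": {
  "targets": [
    [0,0.0006,0,-0.002,0],
    [0,0.0011,0,-0.004,0],
    [0,0.0017,0,-0.006,0],
    [0,0.0023,0,-0.008,0],
    [0,0.0023,0,-0.008,0]
  ]
}}

```text
time_s: 21.0
tool_pos: [0.5797, 0.0797, 0.0974]
tool_rot: [179.3, 29.4, 113.3]
force: [6.0, -1.2, -5.7]
grip_width: 0.0121
```

```bash
python3 st.py -76.7 61 92.7
python3 - <<'E'
import numpy as np
# G path: r=40 arc from 46 to 20 deg, in tool axes relative to start
tx=np.array([-.871,-.491]);tz=np.array([.491,-.871])
g=lambda r,a:np.array([-r*np.sin(np.radians(a)),r*np.cos(np.radians(a))])
for r,a in [(40,40),(40,34),(40,28),(40,23),(40,20),(40,19),(33,20),(32,20)]:
    d=g(r,a)-g(40,46); print(r,a,(d@tx).round(1),(d@tz).round(1))
E
```

```text
t 21.0 con [-82.8  60.6  97.4] rot [179.33  29.44 113.34] F [ 6.  -1.2 -5.7] w 0.012 q [-50.7  17.1  25.5 107.9  25.8  60.1 -16.4]
tool axes in console (cols): [[-0.871, 0.001, 0.492], [0.006, 1.0, 0.009], [-0.491, 0.01, -0.871]]
shift tool mm [-3.   0.4  7.1]
40 40 -4.1 -1.0
40 34 -8.2 -1.5
40 28 -12.4 -1.7
40 23 -15.9 -1.4
40 20 -18.0 -1.1
40 19 -18.6 -1.0
33 20 -16.8 5.8
32 20 -16.7 6.8
```

Request:
{"api": "servo_tool", "payload": {
  "targets": [
    [0,-0.002,0,-0.0005,0],
    [0,-0.004,0,-0.001,0],
    [0,-0.006,0,-0.0013,0],
    [0,-0.008,0,-0.0015,0],
    [0,-0.01,0,-0.0016,0]
  ]
}}

```text
time_s: 21.62
tool_pos: [0.5811, 0.0763, 0.1015]
tool_rot: [179.4, 29.1, 113.5]
force: [4.1, 5.1, -11.1]
grip_width: 0.0121
```

```bash
python3 st.py
```

```text
t 21.62 con [-79.1  60.6 101.5] rot [179.37  29.11 113.5 ] F [  4.1   5.1 -11.1] w 0.012 q [-50.3  16.6  25.6 107.7  25.6  60.3 -15.4]
tool axes in console (cols): [[-0.874, -0.002, 0.486], [0.003, 1.0, 0.009], [-0.486, 0.01, -0.874]]
```

Request:
{"api": "servo_tool", "payload": {
  "targets": [
    [0,-0.002,0,0,0],
    [0,-0.004,0,0.0002,0],
    [0,-0.006,0,0.0004,0],
    [0,-0.008,0,0.0005,0],
    [0,-0.009,0,0.0005,0]
  ],
  "grip_force": 22
}}

```text
time_s: 22.25
tool_pos: [0.5848, 0.068, 0.1063]
tool_rot: [179.4, 29.2, 113.4]
force: [2.7, 5.4, -9.2]
grip_width: 0.0127
```

```bash
python3 st.py
```

```text
t 22.25 con [-70.   60.5 106.3] rot [179.36  29.19 113.45] F [ 2.7  5.4 -9.2] w 0.013 q [-49.8  16.3  25.9 107.5  25.7  60.4 -14.5]
tool axes in console (cols): [[-0.873, -0.001, 0.488], [0.004, 1.0, 0.009], [-0.488, 0.01, -0.873]]
```

Request:
{"api": "servo_tool", "payload": {
  "targets": [
    [0,-0.002,0,0.0002,0],
    [0,-0.004,0,0.0004,0],
    [0,-0.005,0,0.0006,0]
  ]
}}

```text
time_s: 22.62
tool_pos: [0.5865, 0.0641, 0.1082]
tool_rot: [179.4, 29.2, 113.5]
force: [1.4, 5.7, -8.2]
grip_width: 0.0124
```

```bash
python3 st.py
```

```text
t 22.62 con [-65.9  60.6 108.2] rot [179.35  29.16 113.46] F [ 1.4  5.7 -8.2] w 0.012 q [-49.4  16.2  26.1 107.5  25.7  60.3 -14. ]
tool axes in console (cols): [[-0.873, -0.001, 0.487], [0.004, 1.0, 0.009], [-0.487, 0.01, -0.873]]
```

Request:
{"api": "servo_tool", "payload": {
  "targets": [
    [0,-0.002,0,0.0003,0],
    [0,-0.003,0,0.0005,0],
    [0,-0.003,0,0.0005,0]
  ]
}}

```text
time_s: 23.0
tool_pos: [0.5876, 0.0616, 0.1092]
tool_rot: [179.4, 29.2, 113.5]
force: [1.9, 4.2, -7.9]
grip_width: 0.0124
```

```bash
python3 st.py
```

```text
t 23.0 con [-63.1  60.5 109.2] rot [179.36  29.16 113.47] F [ 1.9  4.2 -7.9] w 0.012 q [-49.3  16.1  26.2 107.4  25.7  60.3 -13.7]
tool axes in console (cols): [[-0.873, -0.001, 0.487], [0.003, 1.0, 0.009], [-0.487, 0.01, -0.873]]
```

Request:
{"api": "servo_tool", "payload": {
  "targets": [
    [0,0,0,0.002,0],
    [0,0,0,0.004,0],
    [0,0,0,0.006,0],
    [0,0,0,0.007,0],
    [0,0,0,0.007,0]
  ]
}}

```text
time_s: 23.62
tool_pos: [0.5886, 0.0598, 0.1047]
tool_rot: [179.4, 29.1, 113.5]
force: [-5.9, 7.4, 5.1]
grip_width: 0.0129
```

```bash
python3 st.py;python3 - <<'E'
from cell import imaging
import cv2
for c in ("wrist","top"):
    r=imaging.read_camera(c); cv2.imwrite(f"pics/{c}7.png",r["frame"])
E
```

```text
t 23.62 con [-61.   60.7 104.7] rot [179.38  29.13 113.49] F [-5.9  7.4  5.1] w 0.013 q [-49.   16.4  26.2 107.6  25.7  59.7 -13.6]
tool axes in console (cols): [[-0.873, -0.002, 0.487], [0.003, 1.0, 0.009], [-0.487, 0.009, -0.873]]
```

View pics/wrist7.png

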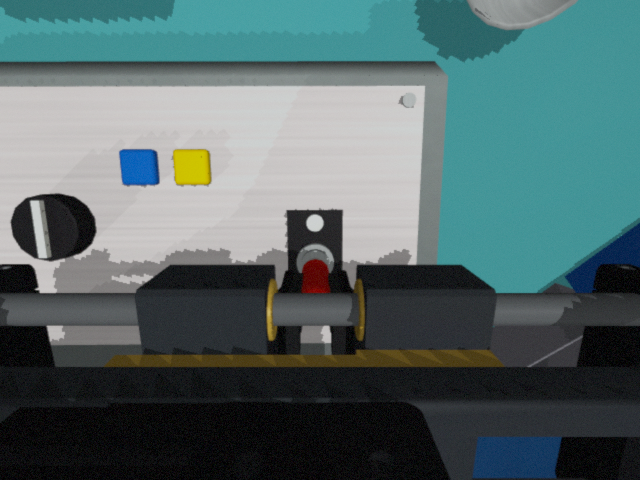

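Request:
{"api": "servo_tool", "payload": {
  "targets": [
    [0,0.002,0,-0.001,0],
    [12,0.003,0,-0.002,0],
    [50,0.003,0,-0.002,0],
    [50,0.003,0,-0.002,0],
    [50,0.003,0,-0.002,0]
  ]
}}

```text
time_s: 24.35
tool_pos: [0.5883, 0.0571, 0.1051]
tool_rot: [179.5, 29.5, 113.3]
force: [0.8, -0.1, -0.8]
grip_width: 0.035
```

```bash
python3 st.py
```

```text
t 24.35 con [-58.7  59.4 105.1] rot [179.45  29.47 113.28] F [ 0.8 -0.1 -0.8] w 0.035 q [-49.1  16.5  26.4 107.6  26.   59.8 -14. ]
tool axes in console (cols): [[-0.871, 0.003, 0.492], [0.006, 1.0, 0.006], [-0.492, 0.008, -0.871]]
```

Request:
{"api": "servo_tool", "payload": {
  "targets": [
    [50,0,0,-0.02,0],
    [50,0,0,-0.05,0],
    [50,0.01,0,-0.09,0],
    [50,0.02,0,-0.14,0],
    [50,0.03,0,-0.18,0]
  ]
}}

```text
time_s: 24.98
tool_pos: [0.541, 0.1634, 0.2487]
tool_rot: [179.3, 29.4, 113.3]
force: [0.5, -0.4, 0.1]
grip_width: 0.0437
```

```bash
python3 st.py
python3 - <<'E'
from cell import imaging
import cv2,pickle
from h import *
r=imaging.read_camera("wrist"); pickle.dump(r,open("wrist8.pkl","wb")); cv2.imwrite(f"pics/wrist8.png",cv2.resize(r["frame"][60:260,220:420],None,fx=3,fy=3,interpolation=2))
r2=np.array
g=lambda q,a:(-63-q*np.sin(np.radians(a)),61,87+q*np.cos(np.radians(a)))
print([(n,((proj(r,c2w([p]))[0]-[220,60])*3).round(0).tolist()) for n,p in dict(pivot=(-63,61,87),tip20=g(41,20),tip20out=g(46,20),tip46=g(41,46),tip30=g(46,30)).items()])
E
```

```text
t 24.98 con [-175.    58.8  248.7] rot [179.35  29.42 113.29] F [ 0.5 -0.4  0.1] w 0.044 q [-57.8   9.4  22.3  97.4  25.6  80.9 -17.8]
tool axes in console (cols): [[-0.871, 0.002, 0.491], [0.006, 1.0, 0.008], [-0.491, 0.01, -0.871]]
[('pivot', [289.0, 533.0]), ('tip20', [291.0, 582.0]), ('tip20out', [291.0, 589.0]), ('tip46', [291.0, 525.0]), ('tip30', [291.0, 565.0])]
```

View pics/wrist8.png

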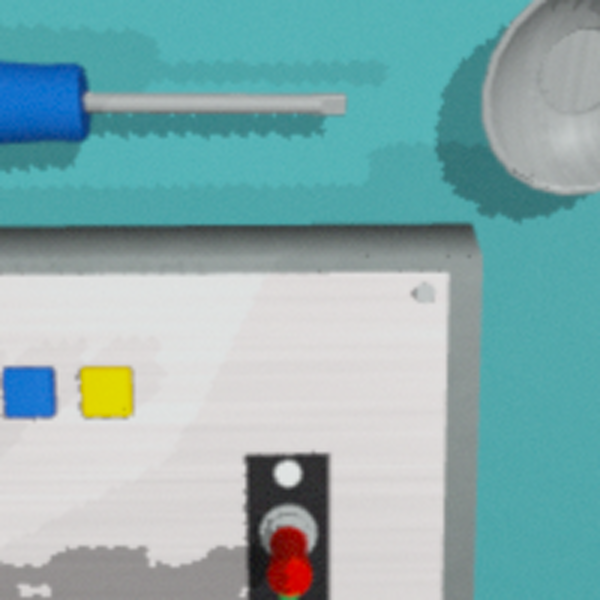

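Run:
```python
from h import *
r=pickle.load(open("wrist8.pkl","rb")); W=cloud(r); f=r["frame"].astype(int)
m=(f[...,2]>150)&(f[...,1]<50)&(f[...,0]<50); m[:225]=0;m[262:]=0;m[:,:300]=0;m[:,:300]=0;m[:,335:]=0
C=w2c(W[m]); v,u=np.nonzero(m)
for row in range(v.min(),v.max()+1): print(row,(v==row).sum(),np.nanmedian(C[v==row],0).round(1))
# plate reference: desk plane check: expected z=81+.65*(x+63)
C2=w2c(W[200:250,230:290].reshape(-1,3)); print("desk dz",np.nanmedian(C2[:,2]-(81+.65*(C2[:,0]+63))))
```

```text
236 4 [-74.5  59.9  97. ]
237 2 [-73.7  63.   97.6]
238 2 [-73.6  64.   99. ]
239 1 [-74.   64.4 101. ]
240 1 [-72.8  65.5 101.2]
241 0 [nan nan nan]
242 0 [nan nan nan]
243 0 [nan nan nan]
244 0 [nan nan nan]
245 3 [-83.6  62.1 119.9]
246 6 [-83.8  62.5 121.5]
247 6 [-83.4  62.5 122.4]
248 8 [-82.7  62.5 123.1]
249 9 [-82.3  62.  124.1]
250 10 [-81.1  62.5 124.2]
251 9 [-79.8  63.  124.3]
252 9 [-79.2  63.  125. ]
253 9 [-78.2  63.  125.3]
254 8 [-77.1  62.5 125.6]
255 9 [-76.1  62.  126. ]
256 7 [-74.7  62.  126. ]
257 6 [-74.6  61.5 127.2]
desk dz 1.7369824033096677
  return np.nanmean(a, axis, out=out, keepdims=keepdims)
```

Request:
{"api": "servo_tool", "payload": {
  "targets": [
    [50,0.045,0,0,0],
    [50,0.094,0,0.004,0],
    [50,0.094,0,0.004,0]
  ]
}}

```text
time_s: 25.4
tool_pos: [0.507, 0.239, 0.1944]
tool_rot: [179.7, 29.4, 113.8]
force: [-0.5, -1.1, -0.5]
grip_width: 0.0432
```

```bash
python3 st.py
python3 - <<'E'
from cell import imaging
import cv2,pickle
from h import *
r=imaging.read_camera("wrist"); pickle.dump(r,open("wrist9.pkl","wb")); cv2.imwrite(f"pics/wrist9.png",r["frame"])
g=lambda q,a:(-63-q*np.sin(np.radians(a)),61,87+q*np.cos(np.radians(a)))
print([(n,((proj(r,c2w([p]))[0])).round(0).tolist()) for n,p in dict(pivot=(-63,61,87),tip20=g(41,20),tip20out=g(46,20),tip24o=g(46,24),tip30=g(46,30),desk=(-140,130,30)).items()])
for c in ("side","top"):
    r=imaging.read_camera(c); cv2.imwrite(f"pics/{c}9.png",r["frame"])
E
```

```text
t 25.4 con [-257.9   58.1  194.4] rot [179.73  29.45 113.84] F [-0.5 -1.1 -0.5] w 0.043 q [-62.   14.3  19.   98.1  23.6  79.4 -25.8]
tool axes in console (cols): [[-0.871, -0.005, 0.492], [-0.002, 1.0, 0.006], [-0.492, 0.004, -0.871]]
[('pivot', [317.0, 325.0]), ('tip20', [317.0, 349.0]), ('tip20out', [317.0, 353.0]), ('tip24o', [317.0, 350.0]), ('tip30', [318.0, 346.0]), ('desk', [380.0, 240.0])]
```

View pics/wrist9.png

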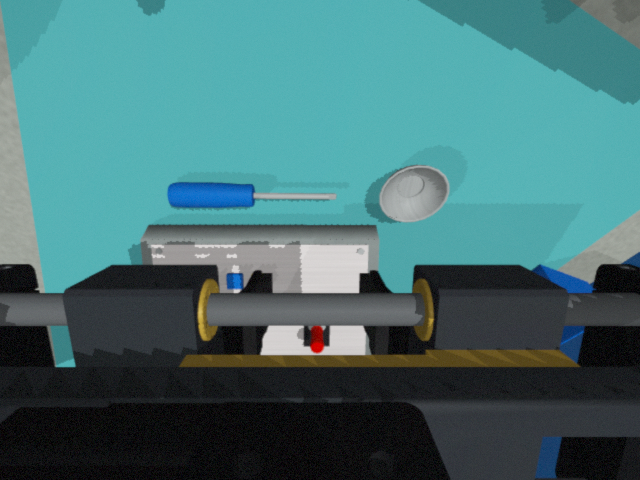

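View pics/side9.png

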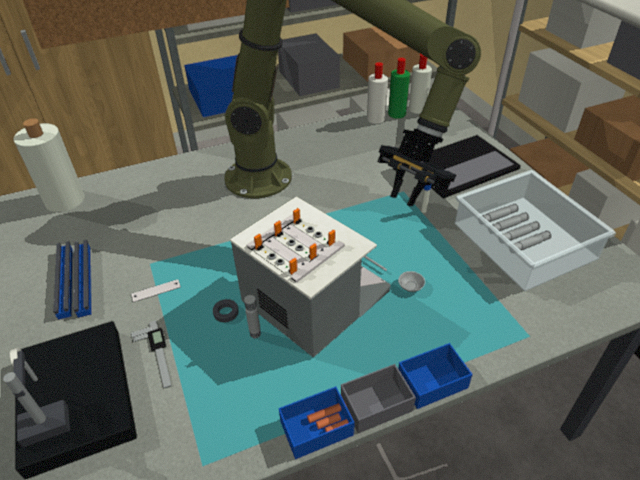

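```bash
python3 - <<'E' 2>/dev/null
from h import *
for n,(a,b,c,d) in (("wrist4",(125,150,300,325)),("wrist8",(244,262,300,335)),("wrist9",(325,353,305,330))):
    r=pickle.load(open(n+".pkl","rb")); W=cloud(r); f=r["frame"].astype(int)
    m=(f[...,2]>120)&(f[...,1]<60)&(f[...,0]<60); k=np.zeros_like(m);k[a:b,c:d]=1;m&=k
    C=w2c(W[m])-[-63,62,87]; C=C[np.isfinite(C[:,0])]
    for ang in (46,20):
        s,co=np.sin(np.radians(ang)),np.cos(np.radians(ang))
        rr=C@[-s,0,co]; t=C@[co,0,s]; top=rr>np.percentile(rr,90)-3
        print(n,ang,len(C),"r max",np.percentile(rr,[50,80,95]).round(1),"tip lateral median",np.median(t[top]).round(1))
E
```

```text
wrist4 46 119 r max [41.  41.8 42.6] tip lateral median 0.8
wrist4 20 119 r max [36.9 38.6 39.1] tip lateral median -16.3
wrist8 46 160 r max [37.6 39.2 40. ] tip lateral median 14.2
wrist8 20 160 r max [40.8 41.5 42. ] tip lateral median -2.6
wrist9 46 231 r max [36.3 38.5 39.4] tip lateral median 13.4
wrist9 20 231 r max [38.1 40.8 41.6] tip lateral median -4.2
```

Run:
```python
from cell import ticket
print(ticket.sign_off())
```

```text
the job is handed in; nothing more can be done
None
```

I closed both levers, the card is home, and the toggle is at ON and back in its lock. The job is handed in, about 25 s into the 58 s limit. It gave no verdict, so all of this rests on my own checks.

- **Levers and card:** I pushed each lever in with the closed fingers until it stopped, at about 20 N. In the pictures both now line up with the fixed neighbouring levers. Depth puts the faceplate at the same height as the neighbouring cards, within about 1 mm.
- **Tilting the gripper:** The moves can only turn about the tool's own axis, and a vertical gripper does not fit under the visor. I commanded poses just beyond the arm's reach, which tipped the tool about 29 degrees, and it kept that tilt on the way back.
- **Toggle:** I gripped the bat at OFF and pulled it out about 8 mm, against roughly 6.5 N of spring. I then swung it up, eased it in and let go.
- **Last checks:** The bat's tip is as far from its pivot as before the pull (42.0 mm in one view and 41.6 mm in another, against 42.6 mm), so it has dropped back in. No loose thing looked moved in the last side picture, and the gripper is clear of everything.

**Least certain:** the depth readings put the bat about 4 to 6 degrees short of the nominal ON angle. The lock allows 3 degrees of play and the pass mark is 4.2 degrees. I took it to be resting at the edge of the play because it had dropped in, but the readings alone do not prove that.

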